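Sort the riveting kit into its own nests

TASK

The handle-riveting kit was tidied away carelessly. Put each of its four things - the ram die, the ring gauge, the V-block and the riveted handle pair - flat down in the pocket of the wooden nest made for it; the ram die (standing up) and the ring gauge are in wrong nests now, so those must be cleared first. Leave the loose single handle scale and the sanding block where they lie.

Things in the scene. Friction and masses are not known exactly. Their poses are not given: they have to be found in the camera images.
- ram_die: Dark steel riveting die, a stepped round column 25 mm in diameter at its foot and 43 mm high, standing upright. Starts inside the ring gauge's nest. Origin: centre of its underside, z up its axis. About 0.12 kg.
- ring_gauge: Bright steel knurled ring, 42 mm outside diameter, 16 mm bore, 14 mm high, lying flat. Starts inside the V-block's nest. Origin: centre of its underside, z up. About 0.09 kg.
- v_block: Ground steel V-block, 52 mm (its x) by 60 mm (its y), 42 mm high, with the V groove on top running along its x; the two faces at y = +-30 mm are plain flat faces to grip. Stands on the bench. Origin: centre of its underside, z up. About 0.62 kg.
- handle_pair: Knife handle without blade: two brown wooden scales on a steel tang plate with three bright rivet heads and rounded ends, together 112 mm long (its x), 29 mm wide (its y), 18 mm high, lying flat on the bench. Origin: centre of its underside, z up. About 0.045 kg.
- die_nest: The ram die's nest, empty at the start: square dark wooden plate 70 x 70 mm, 8 mm thick, fixed to the bench, with a round cork-lined pocket 41 mm in diameter (the smallest pocket). The pocket floor is 4 mm above the bench, its rim 8 mm. Origin: under the centre of plate and pocket, at bench height; z up.
- ring_nest: The ring gauge's nest: square dark wooden plate 86 x 86 mm, 8 mm thick, fixed, with a round cork-lined pocket 58 mm in diameter (the larger round one). Floor 4 mm, rim 8 mm above the bench. Origin: under the centre of plate and pocket, at bench height; z up.
- vblock_nest: The V-block's nest: dark wooden plate 94 (its x) x 102 mm (its y), 8 mm thick, fixed, with a rectangular cork-lined pocket 68 (x) x 76 mm (y). Floor 4 mm, rim 8 mm above the bench. Origin: under the centre of plate and pocket, at bench height; z up.
- handle_nest: The handle pair's nest, empty: long dark wooden plate 154 (its x) x 71 mm (its y), 8 mm thick, fixed, with a long rectangular cork-lined pocket 128 (x) x 45 mm (y). Floor 4 mm, rim 8 mm above the bench. Origin: under the centre of plate and pocket, at bench height; z up. It stands on the left part of the bench; farther left (y above 0.42) is a fixed cabinet.
- wood_scale: Bystander, loose, to be left alone: one single thin brown wooden handle scale, 112 mm long (its x), 24 mm wide, only 8 mm high, lying on the bench, square-ended, with three empty drilled holes and no steel. Origin: centre of its underside.
- sanding_block: Bystander, loose, to be left alone: cork-brown and black sanding block, 64 (its x) x 111 mm (its y), 35 mm high, lying on the bench behind the nests. Origin: centre of its underside. Right of it stands a tall fixed dark crate, its nearest upright edge at about x = 0.64, y = 0.00, widening to the back: carry things past in front of it (x below 0.5 is clear).
Things that resemble listed ones, but are neither listed nor needed, are in the scene too. Of the things that look like the ring_gauge, take the one that is farthest to the robot's left at the start.

How it is judged:
By the outcome, as a careful person would: the job done as asked, in the order asked, and still so for the second after the job is handed in, with the robot touching nothing.
It also fails if it takes over 118 s, if anything falls off the work surface, if the arm or the gripper's body presses on something with over 40 N, if the wrist force passes 120 N, or if a joint passes its speed limit or range.

ROBOT

A 7-joint arm with a two-finger parallel gripper is mounted at the origin on a cart in front of the work surface, level with it; the furniture and walls round the work are solid. World frame = base frame: x ahead of the robot, y to its left, z up, the work surface at z = 0. Lengths are in m, angles in rad, forces in N, time in s.
With the tool pointing down it reaches from about 0.4 to 0.85 m from the base axis. Payload 10.4 kg.
Tool frame: the origin (TCP) lies between the finger pads; the fingertips stand tip_extent ahead of it and the grasp point (between the pads) lies 2 mm behind it (tip_extent is the distance from the TCP to the fingertips, in m); z points along the fingers, y is the line along which they close (so a half turn about z gives the same grasp; the last joint's range is limited). The gripper opens to 85 mm and grips with 20 to 120 N. Pads are 22 mm wide; open, the fingers measure 114 mm over their backs; the gripper's body (76 mm by 85 mm) begins 54 mm behind the grasp point. The pads swing forward as they close: fully open they stand 13 mm farther back than shut.
Start: joints at [-1.302, 0.332, -0.065, 1.46, 0.022, 1.35, -0.088], TCP at [0.18, 0.599, 0.248] pointing down, gripper open.
Joint ranges: [-2.6, 2.6], [-0.5, 2.12], [-1.47, 1.34], [0.16, 2.42], [-1.27, 4.41], [0.06, 2.06], [-2.6, 2.6]. Speed limits (rad/s): [2.22, 2.22, 2.79, 2.79, 3.14, 3.14, 3.14].

INTERFACE

Orientations are given as a unit quaternion [x, y, z, w].
In Python, from workcell import * gives the robot as it stands. The module is installed in compiled form; this text tells all that it offers.
- The arm moves only by the shell command python3 -m crank 'ROWS' [FORCE]. ROWS is JSON, a list of rows, each a list of 3 entries, a list of its own where there are three numbers: the shift along the tool's x, y, z in units of 0.2 m (1.0 is 0.2 m), then the turn about the tool's z in units of 45 degrees (1.0 is 45 degrees), then the closure in counts, from 0 (fully open) to 255 (shut). A call has 1 to 10 rows; each row is the pose to reach, as a shift and turn from the pose commanded when the call began, along the tool's axes at that moment; what a row does not reach only later rows make up. A row lasts 1/10 s, in which the tool goes at most 50 mm and 8.59 degrees, less where a joint would pass 70% of its speed; a pose out of reach is approached as far as the arm can. A call with a number of a shift or a turn outside -1 to 1 is refused whole. A call with a gripper value outside its range is refused whole. The fingers move at their own pace and stop on an object; FORCE is the grip in N (left out, the last holds). Time passes only in rows, so rows that repeat a pose let the fingers close. It gives the time, the measured TCP pose, the force, the opening and the grip force at its end, in the units of the state.
- get_obs(): the state, without advancing time (a new reading comes with each control period).
- camera(name): name is "side" or "top"; returns the picture (384x512x3 uint8, red, green, blue); there is no depth.
- get_calibration(name): a dict with "vfov" (degrees; the focal length in pixels is half the picture's height over the tangent of half this angle, whatever the lens; pixels are square), "cx", "cy" (the principal point, pixels), "cam_to_world" (4x4, takes a point from camera to world coordinates). Camera axes: x right, y down, z forward; pixel columns grow to the right and rows downward; lengths in m; the calibration is good to about 2 mm. A picture is of the moment at which its call begins. get_calibration takes no time and is no camera call.
- hand_in(): hands the job in; it is judged then, once.
Trained networks look in the newest picture that a camera, given by its name, has taken for a name from the list of things; names that differ only in an ending like _2 or _b are one class to them, and where a whole thing is asked for, a point or a joint stands for the part that bears it (a point fixed in the world has none). Each returns a list of dicts, best first, with "conf" (0 to 1); they miss things now and then, are a little off and sometimes report something else, mostly with a low value. They report only what shows in the picture. A call takes as long as a camera call. They do not tell look-alikes from the thing itself.
- search_frame(camera, thing): "position" ([column, row] in pixels, amid what is visible of it).
- cut_out(camera, thing): "mask" (384x512 bool, what is visible of it) and "position" ([column, row] in pixels, amid what is visible of it).
- tip_of(camera, thing): "position" ([column, row] in pixels: a listed point, or the origin of a listed thing).
The state is a dict: "clock": time; "q": joint angles; "qd": joint speeds; "effort": joint torques, N m; "position": TCP position; "orientation": TCP orientation; "ft_force": force on the tool from outside, world axes, zero at the start; "moment": the same for the moment, N m; "opening": finger opening in m; "gripper_force": force on a finger pad.
Only numpy, scipy, OpenCV 4.12 (cv2) and the standard library are available. Lean on these libraries where they do the work, as an engineer would, in place of code of your own. Each camera call takes 0.05 s, during which the arm holds its last target. There are 200 camera calls.

## Working session

There is one attempt and no reset: what is moved stays moved. The work goes in short steps, Python scripts to look and compute and a shell command to move; the robot and the scene stay as the last step left them, time stands still between calls to the robot, and variables do not carry over. Pictures are saved under pics/ and viewed, at most 14 in all, crops included, and the job is handed in when it is done.

```bash
mkdir -p pics; cat > h.py <<'E'
from workcell import *
import numpy as np, cv2
from scipy.spatial.transform import Rotation as R
def ray(cam,px):
    c=get_calibration(cam); f=192/np.tan(np.radians(c["vfov"])/2); T=np.array(c["cam_to_world"])
    d=T[:3,:3]@np.array([(px[0]-c["cx"])/f,(px[1]-c["cy"])/f,1.]); return T[:3,3],d
def at(cam,px,z):
    o,d=ray(cam,px); return (o+d*(z-o[2])/d[2])
def proj(cam,p):
    c=get_calibration(cam); f=192/np.tan(np.radians(c["vfov"])/2); T=np.array(c["cam_to_world"])
    q=T[:3,:3].T@(np.array(p)-T[:3,3]); return [round(f*q[0]/q[2]+c["cx"],1),round(f*q[1]/q[2]+c["cy"],1)]
def snap(cam,name):
    im=camera(cam); cv2.imwrite(f"pics/{name}.png",cv2.cvtColor(im,cv2.COLOR_RGB2BGR)); return im
E
python3 - <<'E'
from h import *
print(get_obs())
for c in ("top","side"):
    print(get_calibration(c)); snap(c,c+"0")
H=dict(ram_die=0,ring_gauge=0,v_block=0,handle_pair=0,die_nest=.0,ring_nest=.0,vblock_nest=.0,handle_nest=.0,wood_scale=0,sanding_block=0)
for t in H:
  for c in ("top","side"):
    print(t,c,[(np.round(r["position"],1).tolist(),round(r["conf"],2),at(c,r["position"],0)[:2].round(3).tolist()) for r in tip_of(c,t)[:4]])
E
```

```text
{'clock': 0.0, 'q': array([-1.3016026 ,  0.33287606, -0.06468602,  1.46095277,  0.02158028,
        1.34988627, -0.0885059 ]), 'qd': array([ 0.00023426,  0.00033838,  0.00046331,  0.00054687,  0.00024253,
       -0.00044717, -0.0006387 ]), 'effort': array([ 8.49073640e-04, -6.25448871e+01,  4.96135920e-02, -3.91608596e+01,
        1.63086306e-02,  1.00418204e-02,  5.06429092e-05]), 'position': array([0.17969873, 0.59824137, 0.24750779]), 'orientation': array([ 1.45380883e-01,  9.89375505e-01, -7.09665196e-04, -7.82377663e-05]), 'ft_force': array([-0.54737686, -0.00655123, -0.63615277]), 'moment': array([ 0.0137252 , -0.00576454,  0.02835426]), 'gripper_force': 0.0, 'opening': 0.0850935841890188}
{'vfov': 55.05319399346393, 'cx': 249.59696342463283, 'cy': 189.16745954220215, 'cam_to_world': array([[ 0.01139753, -0.99792208,  0.06341624,  0.47282596],
       [-0.99991639, -0.01098698,  0.00681888,  0.0255419 ],
       [-0.00610796, -0.06348865, -0.99796387,  1.06879102],
       [ 0.        ,  0.        ,  0.        ,  1.        ]])}
{'vfov': 48.22103540523487, 'cx': 252.6000550134843, 
[... 957 characters left out ...]
side [([260.1, 276.8], 0.9, [0.555, -0.191])]
ring_nest top [([278.6, 197.3], 0.58, [0.518, -0.052])]
ring_nest side [([235.9, 224.2], 0.88, [0.514, -0.058])]
vblock_nest top [([232.5, 177.0], 0.92, [0.576, 0.083]), ([226.7, 228.1], 0.35, [0.427, 0.098])]
vblock_nest side [([259.2, 172.8], 0.56, [0.572, 0.103])]
handle_nest top [([169.1, 174.8], 0.98, [0.58, 0.268])]
handle_nest side [([258.2, 130.0], 0.75, [0.581, 0.277])]
wood_scale top [([166.2, 228.2], 0.58, [0.425, 0.273])]
wood_scale side [([197.8, 136.1], 0.72, [0.423, 0.259])]
sanding_block top [([214.0, 137.3], 0.76, [0.692, 0.139]), ([326.7, 184.4], 0.28, [0.557, -0.191])]
sanding_block side [([308.0, 162.0], 0.54, [0.692, 0.137])]
```

```bash
python3 - <<'E'
import cv2
a=cv2.imread("pics/top0.png")[110:270,130:400]; cv2.imwrite("pics/t0c.png",cv2.resize(a,(800,474),interpolation=cv2.INTER_CUBIC))
a=cv2.imread("pics/side0.png")[90:330,120:400]; cv2.imwrite("pics/s0c.png",cv2.resize(a,(700,600),interpolation=cv2.INTER_CUBIC))
E
```

```text
(no output)
```

View pics/t0c.png

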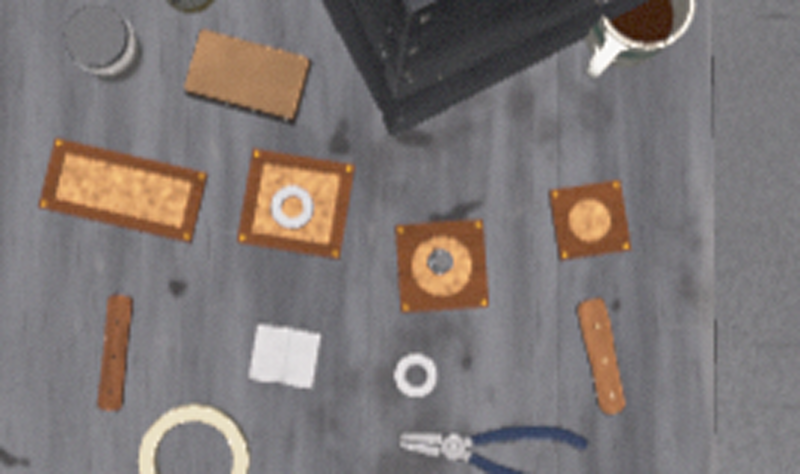

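View pics/s0c.png

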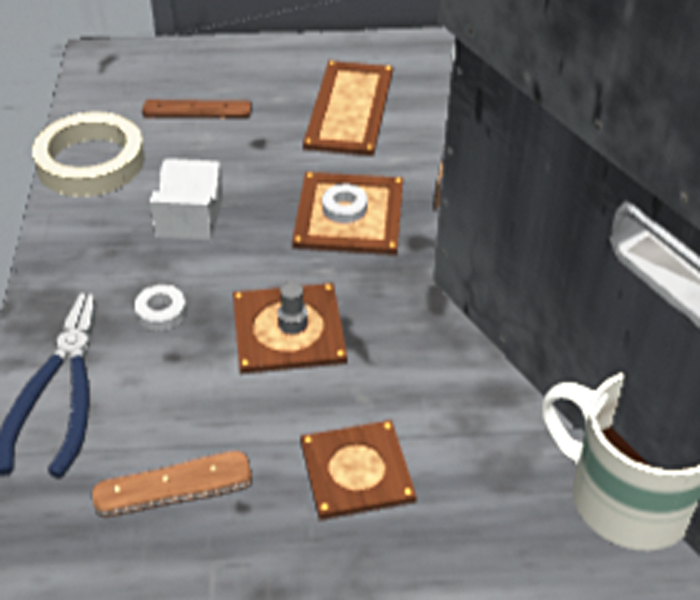

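The top picture shows the nests, left to right: handle (crop 123,190), V-block with the ring (291,206), ring nest with the die (440,265) and die (590,220). The V-block is at (285,356), the handle pair at (602,356), the lone scale at (115,352) and the decoy ring at (415,375). The network agrees. Next I fit outlines.

```bash
cat >> h.py <<'E'
def fit(cam,thing,z,near=None):
    rs=cut_out(cam,thing)
    out=[]
    for r in rs[:3]:
        m=r["mask"].astype(np.uint8); cs,_=cv2.findContours(m,cv2.RETR_EXTERNAL,cv2.CHAIN_APPROX_NONE)
        if not cs: continue
        c=max(cs,key=cv2.contourArea)[:,0,:]
        P=np.array([at(cam,p,z)[:2] for p in c])
        (cx,cy),(w,h),a=cv2.minAreaRect((P*1000).astype(np.float32))
        ys,xs=np.nonzero(m); cen=at(cam,(xs.mean(),ys.mean()),z)[:2]
        out.append(dict(conf=round(r["conf"],2),rect=(round(cx/1000,4),round(cy/1000,4)),size=(round(w),round(h)),ang=round(a,1),cen=cen.round(4).tolist(),n=int(m.sum())))
    return out
E
python3 - <<'E'
from h import *
for t,z in dict(die_nest=.008,ring_nest=.008,vblock_nest=.008,handle_nest=.008,ring_gauge=.014,v_block=.042,handle_pair=.018,ram_die=.043,wood_scale=.008,sanding_block=.035).items():
    camera("top") if 0 else None
    for r in fit("top",t,z): print(t,r)
for t,z in dict(die_nest=.004,ring_nest=.004,vblock_nest=.004,handle_nest=.004,ring_gauge=.011,v_block=.021,handle_pair=.009,ram_die=.025).items():
    for r in fit("side",t,z): print("side",t,r["conf"],r["cen"],r["n"])
E
```

```text
die_nest {'conf': 0.72, 'rect': (0.5702, 0.0915), 'size': (103, 94), 'ang': 81.1, 'cen': [0.5705, 0.0913], 'n': 1003}
die_nest {'conf': 0.62, 'rect': (0.5573, -0.1942), 'size': (71, 73), 'ang': 8.8, 'cen': [0.5571, -0.1942], 'n': 612}
ring_nest {'conf': 0.56, 'rect': (0.5112, -0.0511), 'size': (86, 86), 'ang': 4.6, 'cen': [0.5105, -0.0511], 'n': 812}
vblock_nest {'conf': 0.72, 'rect': (0.5699, 0.0919), 'size': (107, 98), 'ang': 81.5, 'cen': [0.5704, 0.0923], 'n': 1190}
handle_nest {'conf': 0.72, 'rect': (0.5816, 0.261), 'size': (154, 71), 'ang': 77.7, 'cen': [0.5809, 0.2609], 'n': 1265}
ring_gauge {'conf': 0.67, 'rect': (0.5663, 0.0944), 'size': (37, 35), 'ang': 45.7, 'cen': [0.5669, 0.0941], 'n': 101}
ring_gauge {'conf': 0.43, 'rect': (0.4056, -0.0268), 'size': (38, 38), 'ang': 45.4, 'cen': [0.4056, -0.0273], 'n': 134}
v_block {'conf': 0.6, 'rect': (0.424, 0.0973), 'size': (62, 52), 'ang': 82.6, 'cen': [0.4237, 0.0971], 'n': 404}
handle_pair {'conf': 0.67, 'rect': (0.4265, -0.204), 'size': (110, 30), 'ang': 13.5, 'cen': [0.4276, -0.2032], 'n': 380}
wood_scale {'conf': 0.58, 'rect': (0.4232, 0.2638), 'size': (27, 110), 'ang': 85.1, 'cen': [0.4233, 0.2643], 'n': 348}
sanding_block {'conf': 0.91, 'rect': (0.689, 0.1375), 'size': (115, 69), 'ang': 75.9, 'cen': [0.6891, 0.1379], 'n': 959}
side die_nest 0.72 [0.5587, -0.1957] 1330
side die_nest 0.53 [0.5684, 0.1032] 204
side ring_nest 0.8 [0.5126, -0.0558] 1237
side vblock_nest 0.71 [0.5718, 0.0861] 1059
side handle_nest 0.55 [0.5813, 0.2541] 996
side ring_gauge 0.8 [0.5677, 0.094] 239
side ring_gauge 0.53 [0.407, -0.0313] 279
side v_block 0.67 [0.424, 0.0971] 797
side handle_pair 0.61 [0.4277, -0.2057] 963
side ram_die 0.61 [0.5161, -0.052] 204
```

View pics/top0.png

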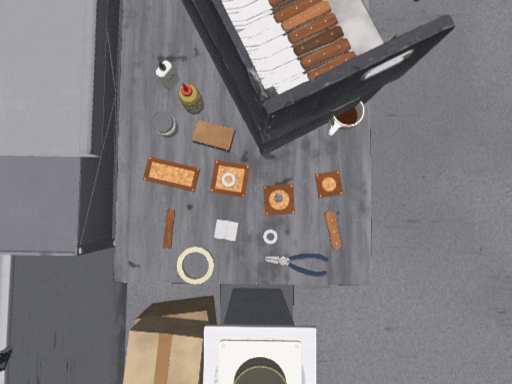

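```bash
cat >> h.py <<'E'
def go(x,y,z,close=None):
    """shift (tool units) and turn for TCP at x,y,z, closing line at world angle close (deg, mod 180)"""
    s=get_obs(); r=R.from_quat(s["orientation"]); v=r.inv().apply(np.array([x,y,z])-s["position"])/.2
    Y=r.as_matrix()[:,1]; cur=np.degrees(np.arctan2(Y[1],Y[0])); t=0
    if close is not None: t=-((close-cur+90)%180-90)/45
    print("pos",s["position"].round(4),"close",round(cur,1),"q7",round(s["q"][6],2),"shift",v.round(3),"turn",round(t,3),"op",round(s["opening"],4),"t",round(s["clock"],1))
E
python3 - <<'E'
from h import *
import workcell
print([n for n in dir(workcell) if not n.startswith("__")])
go(0.515,-0.05,0.15,80)
E
```

```text
['PlanningError', 'camera', 'cut_out', 'get_calibration', 'get_obs', 'hand_in', 'search_frame', 'tip_extent', 'tip_of']
pos [0.1798 0.5986 0.2484] close 73.3 q7 -0.09 shift [-2.538 -2.624  0.491] turn -0.149 op 0.0856 t 2.0
```

The arm isn't in view. The cabinet fills the left edge (columns below about 115) and the crate edge is at (268,145). I'll travel toward the die in steps.

```bash
python3 -m crank '[[[-0.85,-0.88,0.1],-0.15,0],[[-0.85,-0.88,0.1],-0.15,0],[[-0.85,-0.88,0.1],-0.15,0],[[-0.85,-0.88,0.1],-0.15,0],[[-0.85,-0.88,0.1],-0.15,0],[[-0.85,-0.88,0.1],-0.15,0],[[-0.85,-0.88,0.1],-0.15,0]]' 40; python3 - <<'E'
from h import *
import workcell
print(workcell.tip_extent)
go(0.515,-0.05,0.15,80)
E
```

```text
clock: 2.7
position: [0.2925, 0.3806, 0.2287]
orientation: [0.088, 0.996, 0.001, 0.0]
ft_force: [0.1, 0.7, 0.3]
opening: 0.0854
gripper_force: 0.0
0.017
pos [0.2925 0.3806 0.2287] close 79.9 q7 0.39 shift [-1.472 -1.925  0.392] turn -0.002 op 0.0854 t 2.7
```

```bash
python3 -m crank '[[[-0.74,-0.96,0.1],0,0],[[-0.74,-0.96,0.1],0,0],[[-0.74,-0.96,0.1],0,0],[[-0.74,-0.96,0.1],0,0],[[-0.74,-0.96,0.1],0,0],[[-0.74,-0.96,0.1],0,0],[[-0.74,-0.96,0.1],0,0]]' 40;  python3 -m crank '[[[-0.73,-0.96,0.2],0,90],[[-0.73,-0.96,0.2],0,90],[[-0.73,-0.96,0.2],0,90],[[-0.73,-0.96,0.2],0,90],[[-0.73,-0.96,0.2],0,90],[[-0.73,-0.96,0.2],0,90],[[-0.73,-0.96,0.2],0,90]]' 40; python3 - <<'E'
from h import *
go(0.515,-0.05,0.026,80)
snap("side","s1"); 
im=cv2.imread("pics/s1.png")[90:330,120:400]; cv2.imwrite("pics/s1c.png",cv2.resize(im,(700,600),interpolation=cv2.INTER_CUBIC))
E
```

```text
clock: 3.4
position: [0.4046, 0.1672, 0.2085]
orientation: [0.087, 0.996, 0.0, 0.0]
ft_force: [-0.2, 0.5, -0.0]
opening: 0.0851
gripper_force: 0.0
clock: 4.1
position: [0.5155, -0.0464, 0.1678]
orientation: [0.086, 0.996, -0.0, -0.0]
ft_force: [-0.3, 0.5, -0.5]
opening: 0.0552
gripper_force: 0.0
pos [ 0.5155 -0.0464  0.1678] close 80.1 q7 1.49 shift [-0.001 -0.018  0.709] turn 0.002 op 0.0552 t 4.1
```

View pics/s1c.png

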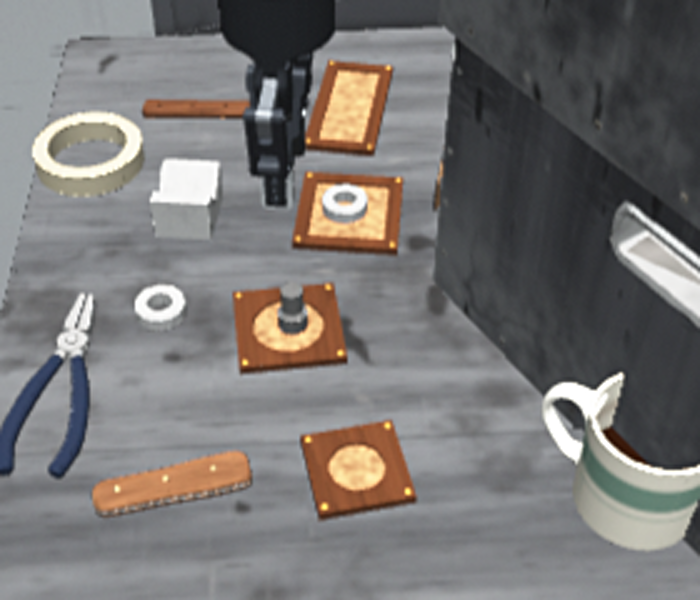

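Gripper tips hang at about (275,200), with the die below at (292,310). Descending.

```bash
python3 -m crank '[[[0,-0.02,0.4],0,90],[[0,-0.02,0.4],0,90],[[0,-0.02,0.6],0,90],[[0,-0.02,0.71],0,90],[[0,-0.02,0.71],0,90],[[0,-0.02,0.71],0,90],[[0,-0.02,0.71],0,130],[[0,-0.02,0.71],0,255],[[0,-0.02,0.71],0,255],[[0,-0.02,0.71],0,255]]' 40;  python3 -m crank '[[[0,0,0],0,255],[[0,0,0],0,255],[[0,0,0],0,255]]' 40; python3 - <<'E'
from h import *
go(0.515,-0.05,0.026,80)
E
```

```text
clock: 5.15
position: [0.5154, -0.0513, 0.0278]
orientation: [0.087, 0.996, 0.001, 0.001]
ft_force: [-2.1, 2.2, 9.0]
opening: 0.0244
gripper_force: 38.8
clock: 5.45
position: [0.5154, -0.0513, 0.0278]
orientation: [0.087, 0.996, 0.001, 0.001]
ft_force: [-2.3, 1.9, 8.6]
opening: 0.0243
gripper_force: 38.8
pos [ 0.5154 -0.0513  0.0278] close 80.1 q7 1.62 shift [0.003 0.006 0.009] turn 0.001 op 0.0243 t 5.5
```

```bash
python3 -m crank '[[[0,0,-0.2],0,255],[[0,0,-0.4],0,255],[[0,0,-0.4],0,255]]' ; python3 - <<'E'
from h import *
go(0.5575,-0.195,0.105,80)
E
```

```text
clock: 5.75
position: [0.5174, -0.0522, 0.1115]
orientation: [0.087, 0.996, 0.001, 0.004]
ft_force: [0.1, -0.1, -1.7]
opening: 0.0239
gripper_force: 39.6
pos [ 0.5174 -0.0522  0.1115] close 80.0 q7 1.55 shift [-0.321 -0.668  0.033] turn -0.0 op 0.0239 t 5.8
```

```bash
python3 -m crank '[[[-0.1,-0.2,0],0,255],[[-0.2,-0.4,0],0,255],[[-0.32,-0.67,0],0,255],[[-0.32,-0.67,0],0,255],[[-0.32,-0.67,0],0,255],[[-0.32,-0.67,0],0,255]]' ; python3 - <<'E'
from h import *
go(0.5575,-0.195,0.029,80)
snap("side","s2"); snap("top","t2")
print([(r["position"],r["conf"]) for r in tip_of("side","ram_die")],proj("side",[.5575,-.195,.08]))
im=cv2.imread("pics/s2.png")[130:330,170:400]; cv2.imwrite("pics/s2c.png",cv2.resize(im,(690,600),interpolation=cv2.INTER_CUBIC))
E
```

```text
clock: 6.35
position: [0.554, -0.1938, 0.1058]
orientation: [0.087, 0.996, 0.0, -0.0]
ft_force: [-0.1, 0.5, -1.7]
opening: 0.0237
gripper_force: 39.8
pos [ 0.554  -0.1938  0.1058] close 80.1 q7 1.87 shift [-0.019 -0.003  0.384] turn 0.001 op 0.0237 t 6.3
[([260.6, 248.5], 0.55)] [np.float64(261.9), np.float64(250.2)]
```

View pics/s2c.png

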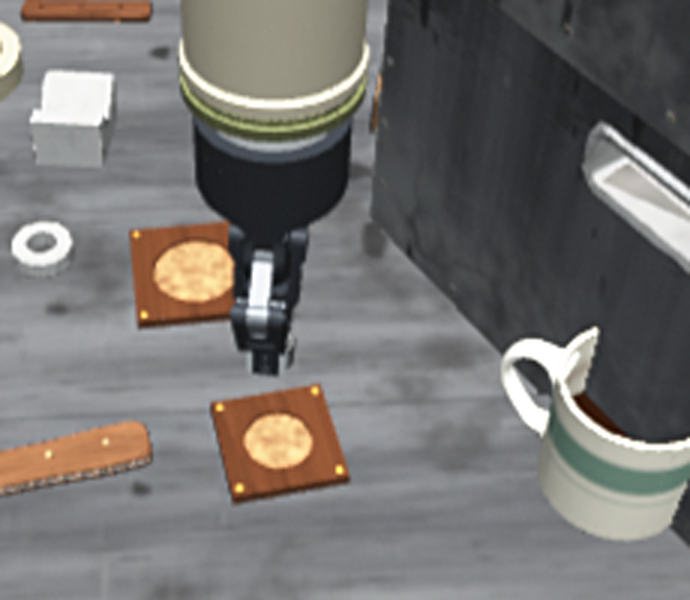

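Held die shows at crop (290,350), perhaps off-centre to the right of the finger. I'll zoom in before lowering.

```bash
python3 - <<'E'
from h import *
im=cv2.imread("pics/s2.png")[205:300,225:310]; cv2.imwrite("pics/s2d.png",cv2.resize(im,None,fx=6,fy=6,interpolation=cv2.INTER_CUBIC))
for x in (-.0125,0,.0125): print(proj("side",[.554+x,-.194,.082]),proj("side",[.554+x,-.194,.09]))
for r in cut_out("side","ram_die")[:2]:
    ys,xs=np.nonzero(r["mask"]); print(r["conf"],xs.min(),xs.max(),ys.min(),ys.max(),len(xs))
E
```

```text
[np.float64(252.4), np.float64(249.3)] [np.float64(252.4), np.float64(246.2)]
[np.float64(259.8), np.float64(249.0)] [np.float64(259.9), np.float64(245.9)]
[np.float64(267.2), np.float64(248.7)] [np.float64(267.3), np.float64(245.6)]
```

View pics/s2d.png

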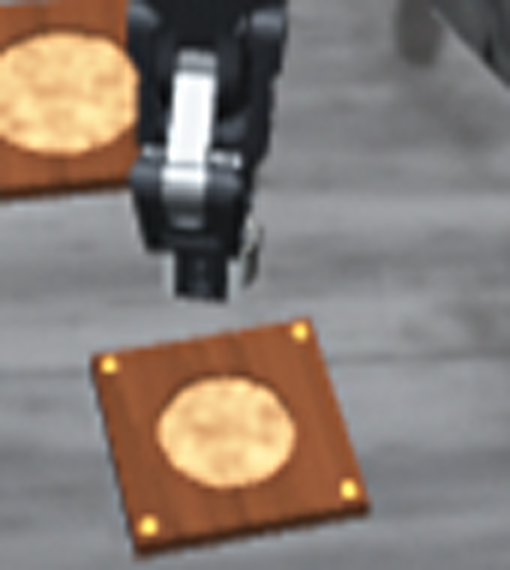

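Right edge is at column 268.7 and 267.2 was expected, so it's held about 2 mm off. That fits. Lowering and releasing.

```bash
python3 -m crank '[[[-0.01,0,0.15],0,255],[[-0.01,0,0.3],0,255],[[-0.01,0,0.36],0,255],[[-0.01,0,0.385],0,255],[[-0.01,0,0.385],0,255],[[-0.01,0,0.385],0,255]]'; python3 -m crank '[[[0,0,0],0,150],[[0,0,0],0,120],[[0,0,0],0,120],[[0,0,0],0,110],[[0,0,-0.2],0,90],[[0,0,-0.4],0,90],[[0,0,-0.4],0,90]]'; python3 - <<'E'
from h import *
go(0.567,0.094,0.1,73)
E
```

```text
clock: 7.15
position: [0.557, -0.1955, 0.0305]
orientation: [0.087, 0.996, -0.0, 0.001]
ft_force: [0.0, 0.3, -1.8]
opening: 0.0242
gripper_force: 39.8
clock: 7.85
position: [0.5589, -0.1966, 0.1145]
orientation: [0.087, 0.996, -0.0, 0.004]
ft_force: [1.1, -0.7, -0.1]
opening: 0.055
gripper_force: 0.0
pos [ 0.5589 -0.1966  0.1145] close 80.0 q7 1.87 shift [0.213 1.438 0.071] turn 0.156 op 0.055 t 7.8
```

```bash
python3 -m crank '[[[0.4,0.3,0],0,90],[[0.51,0.66,0],0,90],[[0.51,0.66,0],0,90],[[0.51,0.66,0],0,90],[[0.51,0.66,0],0,90]]'; python3 - <<'E'
from h import *
snap("side","s3")
print([(r["position"],r["conf"],at("side",r["position"],.004)) for r in tip_of("side","ram_die")])
go(0.567,0.094,0.1,80)
im=cv2.imread("pics/s3.png")[205:320,200:340]; cv2.imwrite("pics/s3c.png",cv2.resize(im,None,fx=5,fy=5,interpolation=cv2.INTER_CUBIC))
E
```

```text
clock: 8.35
position: [0.4778, -0.0443, 0.1092]
orientation: [0.084, 0.996, 0.001, -0.0]
ft_force: [0.8, -1.0, 0.7]
opening: 0.055
gripper_force: 0.0
[([261.8, 274.2], 0.56, array([ 0.5586736 , -0.18838288,  0.004     ])), ([260.1, 278.4], 0.23, array([ 0.55497922, -0.19746457,  0.004     ])), ([257.4, 172.8], 0.17, array([0.56799158, 0.09835206, 0.004     ]))]
pos [ 0.4788 -0.0478  0.1094] close 80.1 q7 1.5 shift [-0.312  0.774  0.048] turn 0.002 op 0.0553 t 8.4
```

View pics/s3c.png

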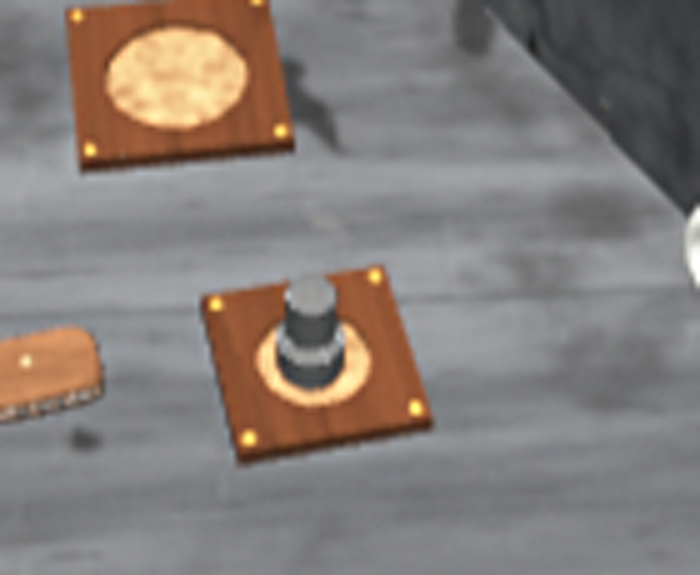

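Die stands upright in its pocket at (312,340) in the crop. Now the ring.

```bash
python3 -m crank '[[[0,0.4,0],0,90],[[-0.2,0.7,0],0,90],[[-0.31,0.774,0.05],0,90],[[-0.31,0.774,0.05],0,90],[[-0.31,0.774,0.05],0,90],[[-0.31,0.774,0.05],0,90],[[-0.31,0.774,0.05],0,90]]'; python3 - <<'E'
from h import *
go(0.567,0.094,0.024,80)
E
```

```text
clock: 9.15
position: [0.5664, 0.0919, 0.0992]
orientation: [0.088, 0.996, -0.0, -0.0]
ft_force: [-0.1, -0.4, 0.1]
opening: 0.0554
gripper_force: 0.0
pos [0.5664 0.0919 0.0992] close 79.9 q7 1.32 shift [-0.001  0.011  0.376] turn -0.003 op 0.0554 t 9.2
```

```bash
python3 -m crank '[[[0,0.01,0.2],0,90],[[0,0.01,0.33],0,90],[[0,0.01,0.375],0,90],[[0,0.01,0.375],0,90],[[0,0.01,0.375],0,110],[[0,0.01,0.375],0,255],[[0,0.01,0.375],0,255],[[0,0.01,0.375],0,255],[[0,0.01,0.375],0,255],[[0,0.01,0.375],0,255]]' 40; python3 - <<'E'
from h import *
go(0.567,0.094,0.024,80)
E
```

```text
clock: 10.15
position: [0.5678, 0.0958, 0.0263]
orientation: [0.087, 0.996, 0.001, 0.001]
ft_force: [-2.8, -1.9, 7.2]
opening: 0.0389
gripper_force: 39.4
pos [0.5678 0.0958 0.0263] close 80.0 q7 1.36 shift [ 0.002 -0.01   0.011] turn 0.0 op 0.0389 t 10.2
```

```bash
python3 -m crank '[[[0,0,-0.2],0,255],[[0,0,-0.3],0,255],[[0,0,-0.3],0,255],[[0,0,-0.3],0,255]]'; python3 - <<'E'
from h import *
snap("side","s4")
for x in (-.021,0,.021): print(proj("side",[.568+x,.0958,.071]))
go(0.48,-0.03,0.09,80)
im=cv2.imread("pics/s4.png")[110:210,210:310]; cv2.imwrite("pics/s4c.png",cv2.resize(im,None,fx=6,fy=6,interpolation=cv2.INTER_CUBIC))
E
```

```text
clock: 10.55
position: [0.5671, 0.0963, 0.0852]
orientation: [0.087, 0.996, 0.001, 0.001]
ft_force: [-0.7, -0.4, -1.2]
opening: 0.0385
gripper_force: 40.8
[np.float64(248.1), np.float64(150.6)]
[np.float64(257.6), np.float64(150.3)]
[np.float64(267.1), np.float64(149.9)]
pos [0.5666 0.0962 0.0842] close 80.0 q7 1.33 shift [ 0.317 -0.696 -0.029] turn 0.001 op 0.0385 t 10.6
```

View pics/s4c.png

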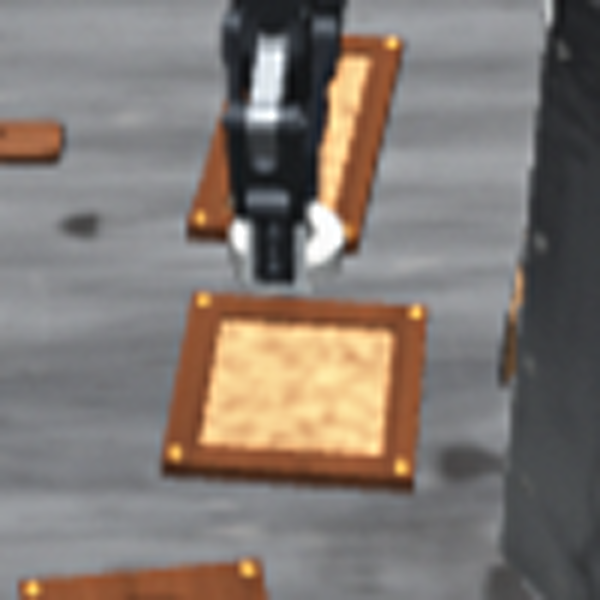

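Ring is held centred (crop 228–346), pointing at x≈0.568. Carrying it.

```bash
python3 -m crank '[[[0.2,-0.2,-0.03],0,255],[[0.317,-0.5,-0.03],0,255],[[0.317,-0.7,-0.03],0,255],[[0.317,-0.7,-0.03],0,255],[[0.317,-0.7,-0.03],0,255],[[0.317,-0.7,-0.03],0,255]]'; python3 - <<'E'
from h import *
go(0.5115,-0.0525,0.028,80)
E
```

```text
clock: 11.2
position: [0.4803, -0.0298, 0.09]
orientation: [0.087, 0.996, 0.0, -0.0]
ft_force: [-0.1, -0.3, -0.6]
opening: 0.0389
gripper_force: 40.8
pos [ 0.4803 -0.0298  0.09  ] close 80.1 q7 1.48 shift [-0.173 -0.085  0.31 ] turn 0.002 op 0.0389 t 11.2
```

```bash
python3 -m crank '[[[-0.1,-0.085,0],0,255],[[-0.173,-0.085,0.05],0,255],[[-0.173,-0.085,0.2],0,255],[[-0.173,-0.085,0.28],0,255],[[-0.173,-0.085,0.3],0,255],[[-0.173,-0.085,0.305],0,255],[[-0.173,-0.085,0.305],0,255]]'; python3 - <<'E'
from h import *
go(0.5115,-0.0525,0.028,80)
E
```

```text
clock: 11.9
position: [0.5119, -0.0529, 0.0298]
orientation: [0.086, 0.996, 0.0, 0.0]
ft_force: [-0.8, 0.8, -0.6]
opening: 0.0386
gripper_force: 40.8
pos [ 0.5119 -0.0529  0.0298] close 80.1 q7 1.63 shift [0.002 0.002 0.009] turn 0.002 op 0.0386 t 11.9
```

```bash
python3 -m crank '[[[0,0,0.008],0,255],[[0,0,0.008],0,255],[[0,0,0.008],0,110],[[0,0,0.008],0,90],[[0,0,0.008],0,70],[[0,0,-0.2],0,60],[[0,0,-0.4],0,20],[[0,0,-0.45],0,0],[[0,0,-0.45],0,0]]'; python3 - <<'E'
from h import *
go(0.424,0.0972,0.12,82.6)
E
```

```text
clock: 12.8
position: [0.5123, -0.0534, 0.1208]
orientation: [0.087, 0.996, 0.001, 0.002]
ft_force: [-0.3, -0.5, -0.1]
opening: 0.0855
gripper_force: 0.0
pos [ 0.5123 -0.0534  0.1208] close 80.0 q7 1.55 shift [0.565 0.665 0.003] turn -0.057 op 0.0855 t 12.8
```

```bash
python3 -m crank '[[[0.2,0.2,0],-0.057,0],[[0.4,0.45,0],-0.057,0],[[0.565,0.665,0],-0.057,0],[[0.565,0.665,0],-0.057,0],[[0.565,0.665,0],-0.057,0],[[0.565,0.665,0],-0.057,0]]'; python3 - <<'E'
from h import *
go(0.424,0.0972,0.03,82.6)
snap("side","s5")
im=cv2.imread("pics/s5.png")[110:310,160:340]; cv2.imwrite("pics/s5c.png",cv2.resize(im,None,fx=3,fy=3,interpolation=cv2.INTER_CUBIC))
E
```

```text
clock: 13.4
position: [0.4223, 0.0969, 0.1183]
orientation: [0.064, 0.998, -0.0, -0.001]
ft_force: [0.7, -0.4, 0.0]
opening: 0.0855
gripper_force: 0.0
pos [0.4223 0.0969 0.1183] close 82.7 q7 1.13 shift [-0.009  0.003  0.441] turn 0.002 op 0.0855 t 13.4
```

View pics/s5c.png

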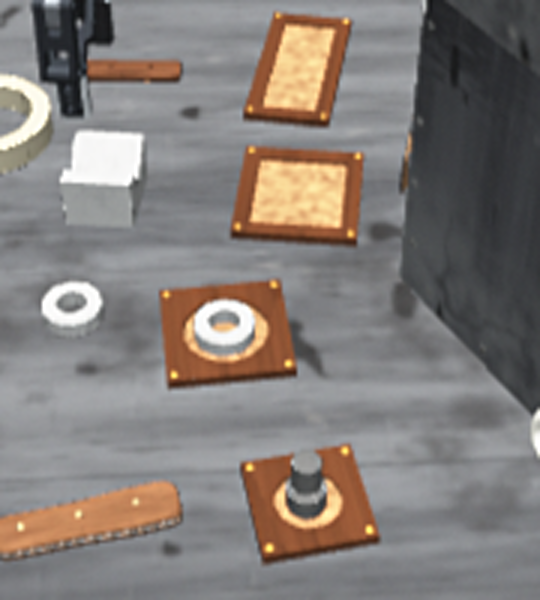

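Ring lies flat in its pocket (225,330); die fine (305,490). I'll check the gripper's alignment on the V-block numerically.

```bash
python3 - <<'E'
from h import *
from math import *
a=radians(-7.4); 
for lx,ly,z in ((-.026,-.03,.042),(.026,-.03,.042),(-.026,-.03,0),(.026,-.03,0),(-.026,.03,.042),(.026,.03,.042)):
    p=[.424+lx*cos(a)-ly*sin(a),.0972+lx*sin(a)+ly*cos(a),z]; u=proj("side",p); print(round((u[0]-160)*3),round((u[1]-110)*3))
p=proj("side",[.4223-.045*cos(radians(82.7)),.0969-.045*sin(radians(82.7)),.118-.004]); print("tip",round((p[0]-160)*3),round((p[1]-110)*3))
E
```

```text
58 181
128 184
64 224
133 228
74 131
141 134
tip 76 116
```

```bash
python3 -m crank '[[[-0.016,0,0.2],0,0],[[-0.016,0,0.35],0,0],[[-0.016,0,0.44],0,0],[[-0.016,0,0.44],0,0],[[-0.016,0,0.44],0,60],[[-0.016,0,0.44],0,200],[[-0.016,0,0.44],0,200],[[-0.016,0,0.44],0,255],[[-0.016,0,0.44],0,255],[[-0.016,0,0.44],0,255]]' 80; python3 - <<'E'
from h import *
go(0.424,0.0972,0.03,82.6)
E
```

```text
clock: 14.45
position: [0.4273, 0.0968, 0.0329]
orientation: [0.065, 0.998, 0.001, 0.001]
ft_force: [-1.7, -1.5, 7.0]
opening: 0.0587
gripper_force: 86.9
pos [0.4273 0.0968 0.0329] close 82.6 q7 1.23 shift [ 0.017 -0.     0.015] turn -0.001 op 0.0587 t 14.4
```

```bash
python3 -m crank '[[[0,0,-0.1],0,255],[[0,0,-0.2],0,255],[[0,0,-0.3],0,255],[[0,0,-0.3],0,255],[[0,0,-0.3],0,255]]'; python3 - <<'E'
from h import *
go(0.572,0.092,0.092,81.3)
E
```

```text
clock: 14.95
position: [0.4262, 0.0967, 0.0914]
orientation: [0.065, 0.998, 0.001, 0.0]
ft_force: [0.6, 0.8, -6.0]
opening: 0.0589
gripper_force: 89.5
pos [0.4262 0.0967 0.0914] close 82.6 q7 1.16 shift [-0.726  0.071 -0.003] turn 0.029 op 0.0589 t 14.9
```

```bash
python3 -m crank '[[[-0.15,0.02,0],0.03,255],[[-0.35,0.04,0],0.03,255],[[-0.55,0.06,0],0.03,255],[[-0.68,0.07,0],0.03,255],[[-0.725,0.07,0],0.03,255],[[-0.725,0.07,0],0.03,255],[[-0.725,0.07,0],0.03,255]]'; python3 - <<'E'
from h import *
go(0.572,0.092,0.037,81.3)
snap("side","s6")
s=get_obs()["position"]
from math import *
a=radians(-8.7)
for n,cx,cy,w,h,z in (("blk",s[0],s[1],.026,.03,s[2]-.0329),("blktop",s[0],s[1],.026,.03,s[2]-.0329+.042),("pocket",.5705,.0915,.034,.038,.008)):
  print(n,[[round((v-o)*6) for v,o in zip(proj("side",[cx+lx*cos(a)-ly*sin(a),cy+lx*sin(a)+ly*cos(a),z]),(210,90))] for lx,ly in ((-w,-h),(w,-h),(-w,h),(w,h))])
im=cv2.imread("pics/s6.png")[90:190,210:310]; cv2.imwrite("pics/s6c.png",cv2.resize(im,None,fx=6,fy=6,interpolation=cv2.INTER_CUBIC))
E
```

```text
clock: 15.65
position: [0.5704, 0.0916, 0.0902]
orientation: [0.076, 0.997, -0.0, -0.001]
ft_force: [-0.7, -0.7, -6.3]
opening: 0.0581
gripper_force: 89.2
pos [0.5704 0.0916 0.0902] close 81.2 q7 1.36 shift [-0.008  0.004  0.266] turn -0.001 op 0.0581 t 15.7
blk [[214, 443], [357, 452], [231, 344], [368, 352]]
blktop [[212, 350], [360, 359], [230, 253], [371, 260]]
pocket [[192, 560], [374, 572], [215, 433], [387, 443]]
```

View pics/s6c.png

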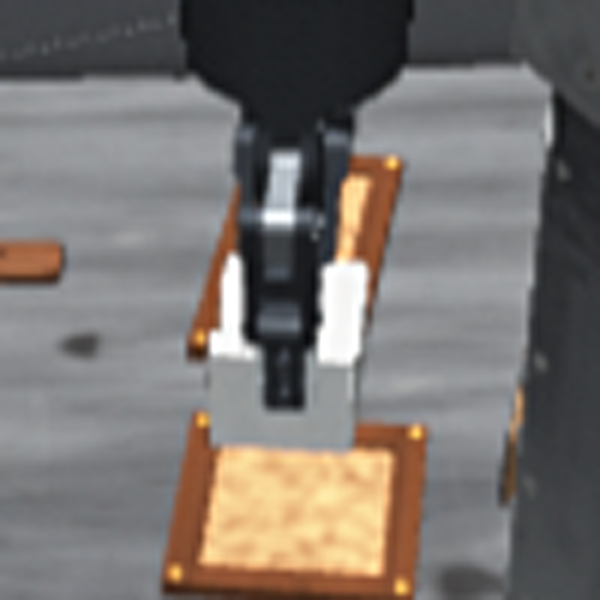

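Block's bottom edge is at (210–352, 447) and the pocket at (200–388, 450–570), so the block needs about +4 mm in x and −2 mm in y. Lowering with that correction.

```bash
python3 -m crank '[[[-0.02,-0.01,0],0,255],[[-0.02,-0.01,0.1],0,255],[[-0.02,-0.01,0.2],0,255],[[-0.02,-0.01,0.24],0,255],[[-0.02,-0.01,0.26],0,255],[[-0.02,-0.01,0.265],0,255],[[-0.02,-0.01,0.265],0,255]]'; python3 - <<'E'
from h import *
go(0.572,0.092,0.037,81.3)
print(get_obs()["ft_force"])
E
```

```text
clock: 16.4
position: [0.5758, 0.0893, 0.039]
orientation: [0.076, 0.997, 0.0, 0.0]
ft_force: [0.5, 0.0, -4.6]
opening: 0.0585
gripper_force: 89.0
pos [0.5758 0.0893 0.039 ] close 81.2 q7 1.4 shift [0.021 0.011 0.01 ] turn -0.001 op 0.0585 t 16.4
[ 0.46252528  0.01134181 -4.64341017]
```

```bash
python3 -m crank '[[[0,0,0.008],0,255],[[0,0,0.008],0,255],[[0,0,0.008],0,60],[[0,0,0.008],0,30],[[0,0,0.008],0,0],[[0,0,0],0,0],[[0,0,-0.2],0,0],[[0,0,-0.4],0,0],[[0,0,-0.5],0,0],[[0,0,-0.5],0,0]]'; python3 - <<'E'
from h import *
go(0.4775,-0.05,0.13,80)
E
```

```text
clock: 17.4
position: [0.5773, 0.0894, 0.1419]
orientation: [0.076, 0.997, 0.001, 0.003]
ft_force: [0.4, 0.0, 0.4]
opening: 0.0856
gripper_force: 0.0
pos [0.5773 0.0894 0.1419] close 81.2 q7 1.34 shift [ 0.387 -0.765  0.055] turn 0.027 op 0.0856 t 17.4
```

```bash
python3 -m crank '[[[0.25,-0.2,0],0,0],[[0.39,-0.4,0],0,0],[[0.39,-0.76,0],-0.2,0],[[0.39,-0.76,0],-0.2,0],[[0.39,-0.76,0],-0.2,60],[[0.39,-0.76,0],-0.2,60]]'; python3 - <<'E'
from h import *
snap("top","t7"); snap("side","s7")
for c,t,z in (("top","handle_pair",.018),("side","handle_pair",.012),("top","v_block",.046),("top","vblock_nest",.008),("top","handle_nest",.008)):
    for r in fit(c,t,z): print(c,t,r)
go(0.4275,-0.204,0.13,103)
im=cv2.imread("pics/s7.png")[90:310,140:340]; cv2.imwrite("pics/s7c.png",cv2.resize(im,(545,600),interpolation=cv2.INTER_CUBIC))
E
```

```text
clock: 18.0
position: [0.4748, -0.0495, 0.1379]
orientation: [-0.001, 1.0, 0.0, -0.0]
ft_force: [-0.2, 0.6, 0.0]
opening: 0.0653
gripper_force: 0.0
top handle_pair {'conf': 0.59, 'rect': (0.3996, -0.2162), 'size': (17, 53), 'ang': 89.8, 'cen': [0.3951, -0.2148], 'n': 92}
side handle_pair {'conf': 0.73, 'rect': (0.428, -0.2078), 'size': (112, 36), 'ang': 13.5, 'cen': [0.4281, -0.2076], 'n': 1006}
top v_block {'conf': 0.83, 'rect': (0.5704, 0.0873), 'size': (60, 51), 'ang': 82.5, 'cen': [0.5699, 0.0871], 'n': 377}
top handle_nest {'conf': 0.94, 'rect': (0.5812, 0.26), 'size': (155, 73), 'ang': 78.6, 'cen': [0.5812, 0.2594], 'n': 1285}
pos [ 0.4753 -0.0485  0.1381] close 90.3 q7 1.65 shift [ 0.243 -0.776  0.041] turn -0.282 op 0.0654 t 18.4
```

View pics/s7c.png

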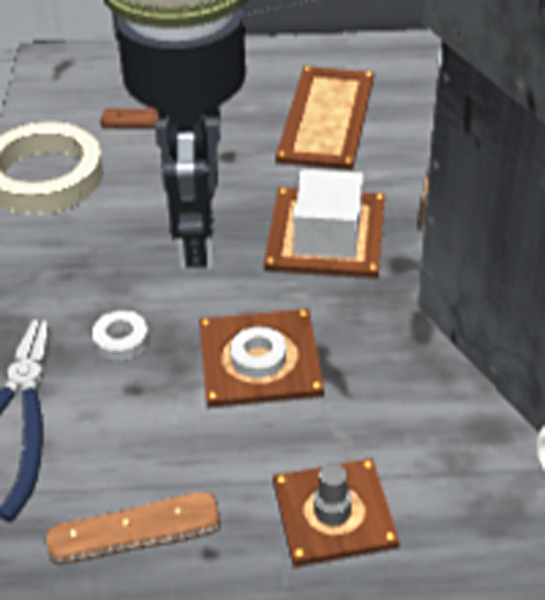

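V-block sits in its pocket, (328,215) in the crop. On to the handle pair at (130,525).

```bash
python3 -m crank '[[[0.1,-0.2,0],-0.28,60],[[0.2,-0.5,0],-0.28,60],[[0.243,-0.776,0.04],-0.28,60],[[0.243,-0.776,0.04],-0.28,60],[[0.243,-0.776,0.04],-0.28,60],[[0.243,-0.776,0.04],-0.28,60],[[0.243,-0.776,0.04],-0.28,60]]'; python3 - <<'E'
from h import *
go(0.4275,-0.2045,0.0205,103.3)
E
```

```text
clock: 19.05
position: [0.4278, -0.2032, 0.1303]
orientation: [-0.113, 0.994, 0.0, 0.0]
ft_force: [0.6, 0.5, 0.0]
opening: 0.0653
gripper_force: 0.0
pos [ 0.4278 -0.2032  0.1303] close 103.0 q7 2.24 shift [ 0.003 -0.006  0.549] turn -0.007 op 0.0653 t 19.1
```

```bash
python3 -m crank '[[[0,-0.006,0.2],0,60],[[0,-0.006,0.4],0,90],[[0,-0.006,0.5],0,90],[[0,-0.006,0.54],0,90],[[0,-0.006,0.54],0,90],[[0,-0.006,0.54],0,120],[[0,-0.006,0.54],0,200],[[0,-0.006,0.54],0,255],[[0,-0.006,0.54],0,255],[[0,-0.006,0.54],0,255]]' 40; python3 -m crank '[[[0,0,0],0,255],[[0,0,-0.1],0,255],[[0,0,-0.3],0,255],[[0,0,-0.4],0,255],[[0,0,-0.4],0,255]]';python3 - <<'E'
from h import *
go(0.43,-0.05,0.11,45)
E
```

```text
clock: 20.05
position: [0.4285, -0.2058, 0.0237]
orientation: [-0.112, 0.994, 0.0, 0.001]
ft_force: [-2.4, 1.2, 8.9]
opening: 0.0269
gripper_force: 38.8
clock: 20.55
position: [0.4295, -0.2063, 0.1055]
orientation: [-0.112, 0.994, -0.0, 0.003]
ft_force: [-0.3, -0.2, -0.3]
opening: 0.0271
gripper_force: 39.7
pos [ 0.4295 -0.2063  0.1055] close 102.8 q7 2.28 shift [-0.176  0.761 -0.022] turn 1.285 op 0.0271 t 20.6
```

```bash
python3 -m crank '[[[-0.08,0.2,-0.05],0.15,255],[[-0.15,0.4,-0.1],0.3,255],[[-0.25,0.6,-0.1],0.5,255],[[-0.32,0.75,-0.1],0.7,255],[[-0.32,0.75,-0.1],0.9,255],[[-0.32,0.75,-0.1],1,255],[[-0.32,0.75,-0.1],1,255],[[-0.32,0.75,-0.1],1,255]]'; python3 - <<'E'
from h import *
go(0.47,0.12,0.125,13)
E
```

```text
clock: 21.35
position: [0.4563, -0.0454, 0.1221]
orientation: [0.276, 0.961, 0.0, -0.0]
ft_force: [0.8, -0.7, 0.1]
opening: 0.0268
gripper_force: 39.7
pos [ 0.4563 -0.0454  0.1221] close 58.0 q7 1.08 shift [ 0.38   0.738 -0.014] turn 1.0 op 0.0268 t 21.4
```

```bash
python3 -m crank '[[[0.1,0.2,0],0.15,255],[[0.2,0.4,0],0.3,255],[[0.3,0.6,0],0.5,255],[[0.38,0.74,0],0.7,255],[[0.38,0.74,0],0.9,255],[[0.38,0.74,0],1,255],[[0.38,0.74,0],1,255],[[0.38,0.74,0],1,255]]'; python3 - <<'E'
from h import *
go(0.58,0.26,0.1,-12.2)
E
```

```text
clock: 22.15
position: [0.471, 0.1201, 0.1222]
orientation: [0.622, 0.783, 0.0, -0.0]
ft_force: [-0.9, 0.5, -0.1]
opening: 0.0271
gripper_force: 39.7
pos [0.471  0.1201 0.1222] close 13.1 q7 -0.02 shift [0.558 0.69  0.111] turn 0.562 op 0.0271 t 22.1
```

```bash
python3 -m crank '[[[0.15,0.2,0],0.15,255],[[0.3,0.4,0],0.3,255],[[0.5,0.6,0],0.5,255],[[0.56,0.69,0.1],0.56,255],[[0.56,0.69,0.1],0.56,255],[[0.56,0.69,0.1],0.56,255],[[0.56,0.69,0.1],0.56,255]]'; python3 - <<'E'
from h import *
from math import *
go(0.581,0.26,0.029,-12.2)
snap("side","s8"); snap("top","t8")
s=get_obs()["position"]
for c in ("top","side"):
    for r in fit(c,"handle_pair",s[2]-.006): print(c,r)
    for r in fit(c,"handle_nest",.008): print(c,r)
a=radians(77.8)
for n,cx,cy,w,h,z in (("hand",s[0],s[1],.056,.0145,s[2]-.0237),("pocket",.581,.26,.064,.0225,.008)):
  print(n,[[round((v-o)*5) for v,o in zip(proj("side",[cx+lx*cos(a)-ly*sin(a),cy+lx*sin(a)+ly*cos(a),z]),(190,70))] for lx,ly in ((-w,-h),(-w,h),(w,-h),(w,h))])
im=cv2.imread("pics/s8.png")[70:190,190:320]; cv2.imwrite("pics/s8c.png",cv2.resize(im,None,fx=5,fy=5,interpolation=cv2.INTER_CUBIC))
E
```

```text
clock: 22.85
position: [0.5808, 0.2588, 0.1029]
orientation: [0.779, 0.627, 0.0, 0.0]
ft_force: [-0.3, -0.2, 0.0]
opening: 0.027
gripper_force: 39.8
pos [0.5808 0.2588 0.1029] close -12.3 q7 -0.46 shift [ 0.006 -0.     0.369] turn -0.003 op 0.027 t 22.9
top {'conf': 0.63, 'rect': (0.5748, 0.2317), 'size': (93, 70), 'ang': 77.6, 'cen': [0.5714, 0.2232], 'n': 518}
side {'conf': 0.72, 'rect': (0.5741, 0.2392), 'size': (119, 31), 'ang': 86.0, 'cen': [0.5749, 0.2273], 'n': 251}
side {'conf': 0.64, 'rect': (0.5828, 0.2551), 'size': (164, 72), 'ang': 76.8, 'cen': [0.5815, 0.2446], 'n': 956}
hand [[357, 251], [297, 246], [388, 132], [332, 127]]
pocket [[369, 383], [279, 375], [402, 242], [320, 235]]
```

View pics/s8c.png

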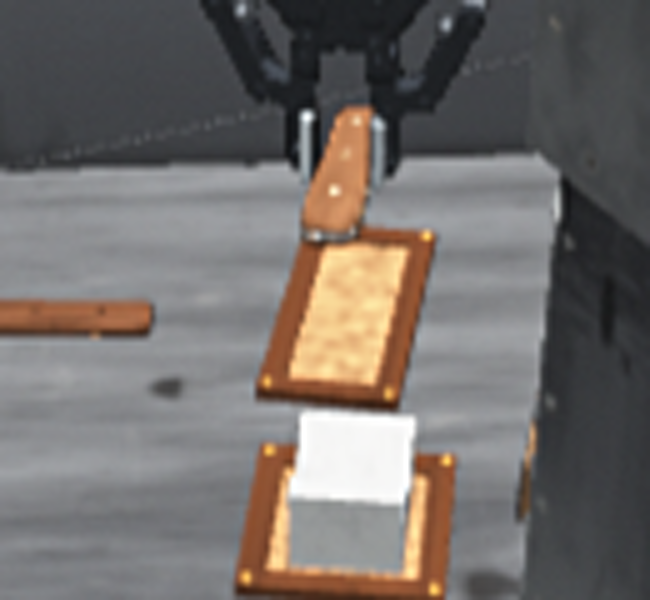

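Handle held at crop (335,180), with its near end bottom at row ~240. The pocket spans rows 242–385, columns 290–408. I'll compare mask extents against model projections.

```bash
python3 - <<'E'
from h import *
from math import *
s=get_obs()["position"]; a=radians(77.7); d=np.array([cos(a),sin(a),0])
def ends(c,z): return "near",proj(c,np.array([s[0],s[1],z])-.056*d),"far",proj(c,np.array([s[0],s[1],z])+.056*d)
zb=s[2]-.0237
for c in ("side","top"):
    print(c,"bottom",ends(c,zb),"top",ends(c,zb+.018))
    r=cut_out(c,"handle_pair")[0]; ys,xs=np.nonzero(r["mask"]); print("mask cols",xs.min(),xs.max(),"rows",ys.min(),ys.max(), "at maxrow",xs[ys==ys.max()].mean(),"maxcol rows",ys[xs==xs.max()].mean())
    for t in ("handle_nest","vblock_nest"): print(t,[(np.round(q["position"],1).tolist(),round(q["conf"],2)) for q in tip_of(c,t)[:2]])
print(proj("side",[.581,.26,.0]),proj("top",[.581,.26,.0]))
im=cv2.imread("pics/t8.png")[120:240,120:270]; cv2.imwrite("pics/t8c.png",cv2.resize(im,None,fx=5,fy=5,interpolation=cv2.INTER_CUBIC))
E
```

```text
side bottom ('near', [np.float64(255.1), np.float64(119.6)], 'far', [np.float64(262.0), np.float64(95.9)]) top ('near', [np.float64(255.1), np.float64(113.1)], 'far', [np.float64(262.1), np.float64(89.6)])
mask cols 250 263 rows 93 119 at maxrow 255.5 maxcol rows 107.0
handle_nest [([260.1, 131.5], 0.95)]
vblock_nest [([258.4, 177.5], 0.57), ([258.5, 109.7], 0.2)]
top bottom ('near', [np.float64(185.6), np.float64(176.3)], 'far', [np.float64(145.5), np.float64(167.1)]) top ('near', [np.float64(184.4), np.float64(175.6)], 'far', [np.float64(143.5), np.float64(166.2)])Traceback (most recent call last):
  File "<stdin>", line 8, in <module>
IndexError: list index out of range
```

Model and mask agree within a pixel. I'll nudge slightly toward the pocket centre and lower.

```bash
python3 -m crank '[[[-0.005,0.01,0.1],0,255],[[-0.005,0.01,0.25],0,255],[[-0.005,0.01,0.33],0,255],[[-0.005,0.01,0.36],0,255],[[-0.005,0.01,0.37],0,255],[[-0.005,0.01,0.37],0,255],[[-0.005,0.01,0.37],0,255]]'; python3 - <<'E'
from h import *
go(0.583,0.258,0.0285,-12.3)
print(get_obs()["ft_force"])
E
```

```text
clock: 24.05
position: [0.583, 0.2592, 0.0294]
orientation: [0.779, 0.627, 0.001, 0.0]
ft_force: [-0.3, -0.0, 0.4]
opening: 0.0265
gripper_force: 39.8
pos [0.583  0.2592 0.0294] close -12.4 q7 -0.43 shift [-0.006  0.001  0.005] turn -0.001 op 0.0265 t 24.1
[-0.33216835 -0.04496542  0.42633339]
```

```bash
python3 -m crank '[[[0,0,0.004],0,255],[[0,0,0.004],0,130],[[0,0,0.004],0,110],[[0,0,0.004],0,90],[[0,0,0],0,90],[[0,0,-0.2],0,90],[[0,0,-0.5],0,60],[[0,0,-0.8],0,0],[[0,0,-0.8],0,0]]'; python3 -m crank '[[[-0.1,-0.3,0],0,0],[[-0.1,-0.5,0],0,0],[[-0.1,-0.7,0],0,0],[[-0.1,-0.8,0],0,0],[[-0.1,-0.8,0],0,0],[[-0.1,-0.8,0],0,0],[[-0.1,-0.8,0],0,0]]'; python3 - <<'E'
from h import *
a=snap("side","s9"); b=snap("top","t9")
A=cv2.imread("pics/s9.png")[85:310,140:340]; B=cv2.imread("pics/t9.png")[120:260,130:350]
A=cv2.resize(A,(440,495),interpolation=cv2.INTER_CUBIC); B=cv2.resize(B,(352,224),interpolation=cv2.INTER_CUBIC)
C=np.zeros((495,795,3),np.uint8); C[:,:440]=A; C[:224,442:794]=B; cv2.imwrite("pics/f9.png",C)
for r in fit("side","handle_pair",.018): print(r)
E
```

```text
clock: 24.95
position: [0.5841, 0.2591, 0.1937]
orientation: [0.779, 0.627, 0.003, 0.0]
ft_force: [1.0, -0.4, -0.4]
opening: 0.0851
gripper_force: 0.0
clock: 25.65
position: [0.4228, 0.2732, 0.1885]
orientation: [0.779, 0.626, 0.0, 0.0]
ft_force: [-0.3, -0.2, -0.7]
opening: 0.0853
gripper_force: 0.0
{'conf': 0.6, 'rect': (0.5818, 0.251), 'size': (124, 30), 'ang': 76.2, 'cen': [0.5804, 0.2459], 'n': 292}
```

View pics/f9.png

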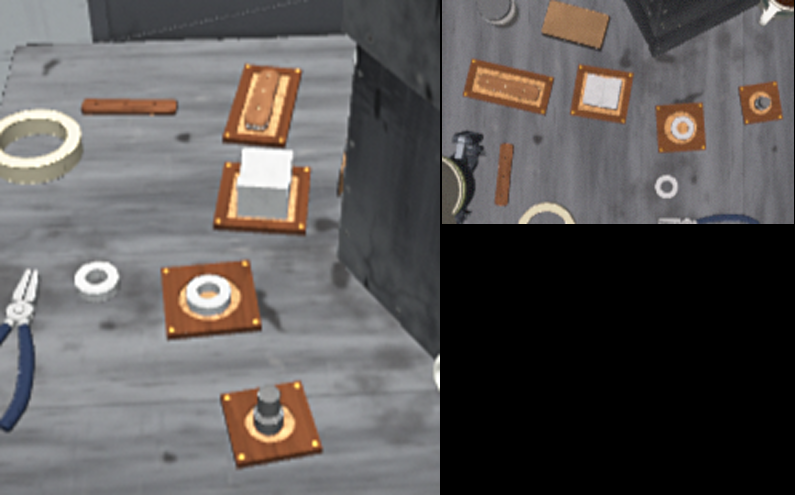

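All four things sit in their own pockets: handle (262,98), V-block (265,185), ring (208,293), die (268,408). The scale and sanding block are unmoved and the gripper is clear.

```bash
python3 -c "
from workcell import *
print(hand_in())"
```

```text
the job is handed in; nothing more can be done
None
```

The ram die (upright), ring gauge, V-block and handle pair are each down in their own nest's pocket, checked in the final camera pictures, with the loose scale and sanding block left alone; the job was handed in at about 26 s on the robot's clock (limit 118 s), and no verdict was returned.

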